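# Shut the tester port with a cam-arm coupling

## Robot

A 7-joint arm with a two-finger parallel gripper is mounted at the origin on the work surface. World frame = base frame: x ahead of the robot, y to its left, z up, the work surface at z = 0. Lengths are in m, angles in degrees, forces in N, time in s.
With the tool pointing down it reaches from about 0.425 to 0.95 m from the base axis. Payload 4.7 kg.
Tool frame: the origin (TCP) lies midway between the tips of the shut fingers; the grasp point (between the pads) lies 19 mm behind it; z points along the fingers, x is the direction in which the jaws open and shut, and the axes are right-handed (so a half turn about z gives the same grasp; the last joint's range is limited). The gripper opens to 87 mm and grips with 3 to 60 N. Pads are 19 mm wide; open, the fingers measure 117 mm over their backs; the gripper's body (75 mm by 190 mm) begins 51 mm behind the grasp point.
Start: joints at [74.204, 26.849, -2.785, 87.806, 1.381, 65.374, -4.715], TCP at [0.165, -0.655, 0.184] pointing down, gripper open.
Joint ranges: [-148.3, 148.3], [-19.14, 114.17], [-79.39, 73.82], [5.75, 140.21], [-59.74, 239.74], [12.07, 113.84], [-152.46, 152.46]. Speed limits (degrees/s): [147.25, 147.25, 180, 180, 180, 180, 180].

## Interface

Orientations are given as a 3x3 rotation matrix whose columns are the frame's x, y, z axes.
In Python, from rig import bot gives the robot as it stands. The module is installed in compiled form; this text tells all that it offers.
- The arm moves only by the tool drive_tool, never from a script. Its argument "plan" is text: rows parted by semicolons, each of 7 numbers parted by spaces: the shift along the tool's x, y, z in mm, then the turn, a rotation vector about the tool's x, y, z in units of 10 degrees (1.0 is 10 degrees), then the opening, from 0 (shut) to 1 (fully open). A call has 1 to 20 rows; each row shifts and turns the commanded pose from where the row before left it, along the tool's axes as they then stand; what a row does not reach is not made up. A row lasts 1/8 s, in which the tool goes at most 62.5 mm and 10.7 degrees, less where a joint would pass 70% of its speed; a pose out of reach is approached as far as the arm can. A call with a gripper value outside its range is refused whole. The fingers move at their own pace and stop on an object; "grip_force" is the grip in N (left out, the last holds). Time passes only in rows, so rows that do not move let the fingers close. It gives the time, the measured TCP pose, the force and the opening at its end, in the units of the state.
- bot.get_state(): the state, without advancing time (a new reading comes with each control period).
- bot.read_camera(name): name is "scene" or "top"; returns a dict with "frame" (400x640x3 uint8, blue, green, red), "range_z" (400x640 float32, m along the optical axis (not along the pixel's ray), 0 where there is no reading), "mtx" (3x3 intrinsics, pixels), "world_from_camera" (4x4, takes a point from camera to world coordinates). Camera axes: x right, y up, looking along -z (the intrinsics and any distortion apply to the point x, -y, -z); pixel columns grow to the right and rows downward; lengths in m; the calibration is good to about 2 mm. A picture is of the moment at which its call begins.
- bot.sign_off(): hands the job in, once; it reports no verdict.
Trained networks look in a picture, given as the dict that the camera call returned (one of the last four; its "shot" number tells which), for a name from the list of things; names that differ only in an ending like _2 or _b are one class to them, and where a whole thing is asked for, a point or a joint stands for the part that bears it (a point fixed in the world has none). Each returns a list of dicts, best first, with "confidence" (0 to 1); they miss things now and then, are a little off and sometimes report something else, mostly with a low value. They report only what shows in the picture. A call takes as long as a camera call. They do not tell look-alikes from the thing itself.
- bot.silhouettes(label, picture): "mask" (400x640 bool, what is visible of it).
- bot.tip_of(label, picture): "location" ([x, y, z] in m, in the coordinates of the camera as it stood for that picture, good to about 4 mm: a listed point, or the origin of a listed thing).
The state is a dict: "time": time; "joint_pos": joint angles; "joint_velocities": joint speeds; "joint_efforts": joint torques, N m; "ee_pos": TCP position; "eef_rot": TCP orientation; "force": force on the tool from outside, world axes, zero at the start; "moment": the same for the moment, N m; "opening": opening from 0.0 (shut) to 1.0 (fully open).
Only numpy, scipy, OpenCV 4.12 (cv2) and the standard library are available. Lean on these libraries where they do the work, as an engineer would, in place of code of your own. Each camera call takes 0.05 s, during which the arm holds its last target. There are 200 camera calls.

## Task

Put the loose cam-arm coupling over the upright grooved adaptor of the tester and push it down fully home against its stiff rubber seal, upright. Then swing its two cam arms down one after another, until each hangs down fully against its stop. Press only as hard as each part needs to move and ease off when it stops (over 45 N between coupling and tester is too much), leave the other things on the bench where they are, and let go at the end.

Things in the scene. Friction and masses are not known exactly. Their poses are not given: they have to be found in the camera images.
- tester: Fixed white bench unit, 160 (x) x 170 (y) x 40 mm. Origin at the centre of its underside, z up. On its centre stands a round aluminium adaptor: 32 mm stem; 51 mm collar, its top 94 mm above the bench; then a spigot: 40 mm thick for 7 mm, a 28 mm groove 17 mm tall, a 40 mm lip tapering to 33 mm at its end, 36 mm above the collar. The coupling may go on at any yaw.
- collar (a point): On the adaptor's axis at the collar's top face, 94 mm above the bench. The coupling's rim rests here when it is fully home. z up.
- seal (a joint): Black rubber plug, 25 mm thick, on the adaptor's axis, its top at first 50 mm above the collar. Slides down stiffly (11 N starts it, about 17 N at the end; the coupling's weight alone does not) and stays where left. Value in m: 0 proud, 0.012 when the coupling is home on the collar.
- coupling: Loose aluminium coupling, 0.4 kg, standing on its open rim. A cup 58 mm outside, 46 mm tall, bore 42.4 mm, 38 mm deep, open below (1.2 mm clearance round the spigot); on top a round grip stub 34 mm thick, 40 mm tall; 86 mm in all. Origin at the centre of the open rim, z up along the axis. Two steel cam arms stand out on its own +y (cam_a) and -y (cam_b) sides.
- stub_top (a point): Centre of the top face of the coupling's grip stub, 86 mm above the rim.
- cam_a (a joint): Cam arm on the coupling's own +y side; rad. 0: outward, 20 degrees above level (open); 0.35: level; stop at 1.92: hanging straight down (closed). Drag 0.18 N m, stays where left. Arm 62 mm long from the pivot, 6 mm thick, 15 mm wide (24 at its end). Its cam nose enters the adaptor's groove only if the coupling is nearly home. Push it down from above, then inwards from outside.
- cam_b (a joint): The same arm on the coupling's own -y side, same values. Moving either arm takes about 4 N near its end; pushing on against its stop is levered up about four-fold at the adaptor and can spring the other arm open.
- cam_a_pivot (a point): Pivot of cam_a: 34 mm from the coupling's axis on its +y side, 21 mm above the rim. Axes as the coupling's.
- cam_b_pivot (a point): Pivot of cam_b: 34 mm from the coupling's axis on its -y side, 21 mm above the rim. Axes as the coupling's.
- cam_a_tip (a point): On the mid line of arm cam_a, 55 mm from its pivot.
- cam_b_tip (a point): On the mid line of arm cam_b, 55 mm from its pivot.
- spray: Loose white bottle, 60 mm diameter, 150 mm tall, origin at its underside. A bystander.
- bin: Loose grey open bin, 130 x 170 x 60 mm, origin at its underside. A bystander.
- wrench: Steel wrench, 160 mm long, lying. A bystander.
- weight: Steel cylinder weight, 44 mm diameter, 35 mm tall, origin at its underside. A bystander.
Not all that is in view belongs to the job. There is more than one size of the tester; the job needs the largest.

How it is judged:
By the outcome, as a careful person would: the job done as asked, in the order asked, and still so for the second after the job is handed in, with the robot touching nothing.
It also fails if it takes over 72 s, if anything falls off the work surface, if the arm or the gripper's body presses on something with over 40 N, if the wrist force passes 120 N, or if a joint passes its speed limit or range.

## Working session

There is one attempt and no reset: what is moved stays moved. The work goes in short steps, Python scripts to look and compute and a tool call to move; the robot and the scene stay as the last step left them, time stands still between calls to the robot, and variables do not carry over. Pictures are saved under pics/ and viewed, about 8 in all and at most 12, crops included, and the job is handed in when it is done.

Besides the shell and the picture viewer there is one more tool, called after "Request:" in YAML: its name, and indented under it one key for each argument. drive_tool: Moves the arm, as the interface text tells. Its arguments: {"type":"object","properties":{"plan":{"type":"string"},"grip_force":{"type":"number"}},"required":["plan"]}

```bash
mkdir -p pics; cat > h.py <<'E'
import numpy as np, cv2
from rig import bot
def pts(p):
    K=p["mtx"];z=p["range_z"];v,u=np.mgrid[0:400,0:640]
    c=np.stack([(u-K[0,2])/K[0,0]*z,-(v-K[1,2])/K[1,1]*z,-z],-1)
    T=p["world_from_camera"];w=c@T[:3,:3].T+T[:3,3];w[z==0]=np.nan;return w
def W(p,l):
    T=p["world_from_camera"];return T[:3,:3]@np.array(l)+T[:3,3]
def pix(p,w):
    T=p["world_from_camera"];c=T[:3,:3].T@(np.array(w)-T[:3,3]);K=p["mtx"]
    return np.round([K[0,2]+K[0,0]*c[0]/-c[2],K[1,2]-K[1,1]*c[1]/-c[2]])
E
python3 - <<'E'
from h import *
np.set_printoptions(precision=4,suppress=True)
s=bot.get_state();print(s["time"],s["ee_pos"],s["eef_rot"],s["force"],s["opening"])
P={}
for n in("scene","top"):
    p=bot.read_camera(n);P[n]=p;cv2.imwrite(f"pics/{n}0.png",p["frame"])
    print(n,p["world_from_camera"][:3,3],p["mtx"][0])
    for l in("tester","collar","coupling","stub_top","cam_a_tip","cam_b_tip","cam_a_pivot","spray","bin","wrench","weight"):
        print(l,[(W(p,d["location"]),round(d["confidence"],2),pix(p,W(p,d["location"]))) for d in bot.tip_of(l,p)])
h=P
cv2.imwrite("pics/both0.png",np.vstack([cv2.resize(P[n]["frame"],(480,300)) for n in P]))
E
```

```text
0.0 [ 0.1648 -0.6539  0.1829] [[ 0.2444 -0.9697 -0.0006]
 [-0.9697 -0.2444  0.0019]
 [-0.002   0.0001 -1.    ]] [0.6105 0.107  0.0434] 1.0003543328510134
scene [0.8269 0.4386 0.9441] [364.1287   0.     318.449 ]
tester [(array([0.5712, 0.1406, 0.0035]), 0.92, array([345., 265.])), (array([ 0.3885, -0.0733,  0.003 ]), 0.66, array([361., 183.])), (array([ 0.7954,  0.0366, -0.0005]), 0.62, array([255., 270.])), (array([0.3459, 0.1751, 0.003 ]), 0.61, array([419., 240.]))]
collar [(array([0.3456, 0.1737, 0.0687]), 0.87, array([425., 229.])), (array([0.5653, 0.1419, 0.0975]), 0.83, array([350., 250.])), (array([ 0.3862, -0.075 ,  0.0624]), 0.68, array([363., 171.]))]
coupling [(array([ 0.5168, -0.1789,  0.0014]), 0.69, array([309., 175.]))]
stub_top [(array([ 0.5143, -0.1743,  0.089 ]), 0.79, array([310., 158.]))]
cam_a_tip [(array([ 0.5159, -0.0839,  0.0287]), 0.55, array([324., 192.]))]
cam_b_tip [(array([ 0.5107, -0.21  ,  0.0217]), 0.65, array([306., 163.])), (array([ 0.5109, -0.2593,  0.0411]), 0.46, array([299., 149.]))]
cam_a_pivot [(array([ 0.5149, -0.1409,  0.0216]), 0.58, array(
[... 645 characters left out ...]
27,  0.0658]), 0.72, array([342., 258.])), (array([0.5631, 0.1459, 0.0962]), 0.63, array([265., 197.]))]
coupling [(array([ 0.5139, -0.1743, -0.0004]), 0.83, array([373., 217.]))]
stub_top [(array([ 0.5107, -0.1767,  0.0866]), 0.96, array([378., 215.]))]
cam_a_tip [(array([ 0.522 , -0.0863,  0.0313]), 0.56, array([345., 213.]))]
cam_b_tip [(array([ 0.5106, -0.2573,  0.0391]), 0.44, array([403., 217.]))]
cam_a_pivot []
spray [(array([0.7926, 0.0409, 0.0019]), 0.69, array([303., 128.]))]
bin [(array([0.5205, 0.4548, 0.0038]), 0.63, array([168., 214.]))]
wrench [(array([ 0.5976, -0.4483,  0.0019]), 0.75, array([461., 190.]))]
weight [(array([0.7307, 0.1988, 0.0013]), 0.54, array([253., 148.]))]
```

```bash
python3 - <<'E'
from h import *
np.set_printoptions(precision=4,suppress=True)
S=[]
for n in("scene","top"):
    p=bot.read_camera(n);w=pts(p);S.append(p["frame"])
    def band(c,r,z0,z1,tag):
        m=(np.hypot(w[...,0]-c[0],w[...,1]-c[1])<r)&(w[...,2]>z0)&(w[...,2]<z1)
        q=w[m]
        if len(q)<6: print(n,tag,len(q));return
        e=cv2.minEnclosingCircle(q[:,:2].astype(np.float32));print(n,tag,len(q),"med",np.median(q,0),"circ",e)
        return q
    for c in((.567,.143),(.346,.174),(.388,-.074)):
        for a in((.02,.05),(.085,.1),(.12,.135),(.137,.15),(.05,.2)): band(c,.12 if a[0]<.05 else .045,*a,f"tester{c}{a}")
    band((.513,-.176),.03,.078,.1,"stub")
    for sg in(1,-1):band((.513,-.176+sg*.085),.025,.02,.07,f"arm{sg}")
a=cv2.resize(S[0][130:330,230:480],(750,600));b=S[1]
cv2.imwrite("pics/crop1.png",a);cv2.imwrite("pics/top1.png",b)
E
```

```text
scene tester(0.567, 0.143)(0.02, 0.05) 3353 med [0.577  0.1586 0.0414] circ ((0.5631182193756104, 0.14248958230018616), 0.11418987810611725)
scene tester(0.567, 0.143)(0.085, 0.1) 80 med [0.5753 0.1562 0.0949] circ ((0.5644299983978271, 0.14277228713035583), 0.024298056960105896)
scene tester(0.567, 0.143)(0.12, 0.135) 119 med [0.5719 0.1511 0.1297] circ ((0.5642500519752502, 0.14183542132377625), 0.020233215764164925)
scene tester(0.567, 0.143)(0.137, 0.15) 83 med [0.5647 0.1436 0.145 ] circ ((0.5637850761413574, 0.14226557314395905), 0.01267973706126213)
scene tester(0.567, 0.143)(0.05, 0.2) 369 med [0.5712 0.1503 0.1262] circ ((0.5671104788780212, 0.1439720243215561), 0.024920815601944923)
scene tester(0.346, 0.174)(0.02, 0.05) 1498 med [0.3597 0.1825 0.0303] circ ((0.3495250940322876, 0.17322155833244324), 0.0817219465970993)
scene tester(0.346, 0.174)(0.085, 0.1) 56 med [0.3552 0.1774 0.0942] circ ((0.34856969118118286, 0.17210811376571655), 0.015198023989796638)
scene tester(0.346, 0.174)(0.12, 0.135) 0
scene tester(0.346, 0.174)(0.137, 0.15) 0
scene tester(0.346, 0.174)(0.05, 
[... 2315 characters left out ...]
ter(0.388, -0.074)(0.085, 0.1) 51 med [ 0.3902 -0.072   0.0939] circ ((0.3889829218387604, -0.07362319529056549), 0.014309787191450596)
top tester(0.388, -0.074)(0.12, 0.135) 0
top tester(0.388, -0.074)(0.137, 0.15) 0
top tester(0.388, -0.074)(0.05, 0.2) 107 med [ 0.3905 -0.0718  0.0945] circ ((0.38959962129592896, -0.07400690019130707), 0.017190972343087196)
top stub 119 med [ 0.5146 -0.1736  0.0867] circ ((0.514594316482544, -0.17487536370754242), 0.017898811027407646)
top arm1 76 med [ 0.5164 -0.0923  0.0313] circ ((0.5170925259590149, -0.0955909788608551), 0.018944915384054184)
top arm-1 69 med [ 0.5125 -0.255   0.0408] circ ((0.5110867023468018, -0.2531681954860687), 0.0168266873806715)
```

View pics/both0.png

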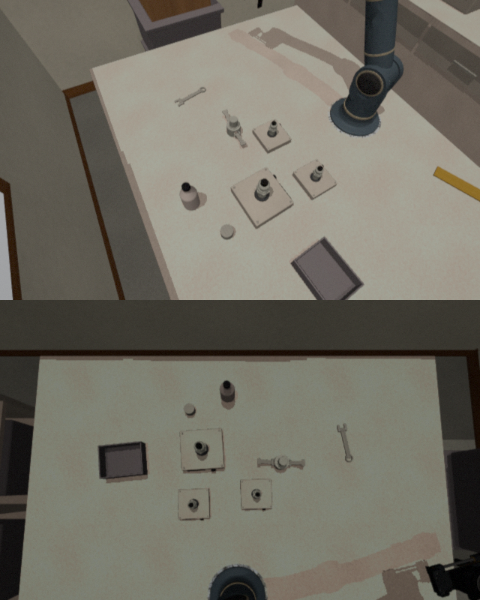

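View pics/crop1.png

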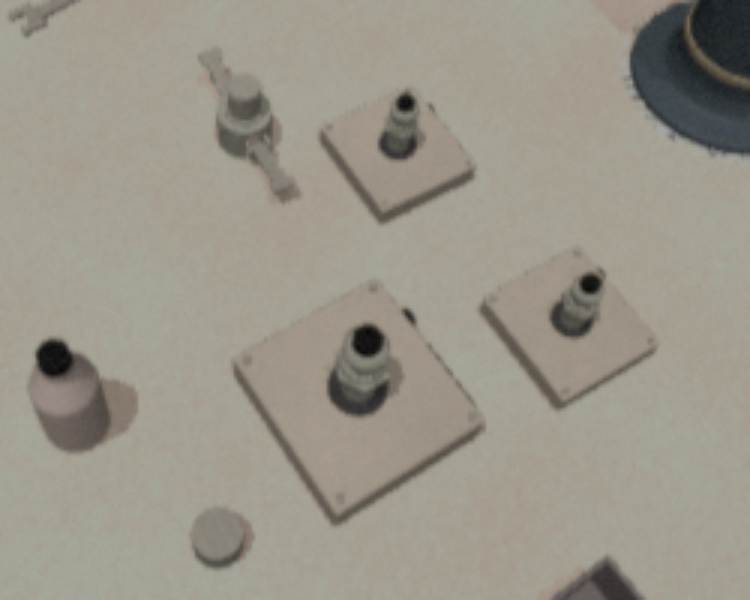

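Three testers show. In the enlarged crop they are at (360,370), (400,120) and (575,300). The one at (360,370), world (0.565, 0.1425), has the broad 160x170 plate and a 40 mm spigot with its collar at 95 mm, so it is the largest and the one the job needs. The coupling is at crop (245,110), world (0.514, -0.175), with its arms along world y. Moving above it now.

Request:
drive_tool:
  plan: "-19 -23 0 0 0 0 1;-38 -45.5 0 0 0 0 1;-38 -45.5 0 0 0 0 1;-38 -45.5 0 0 0 0 1;-38 -45.5 0 0 0 0 1;-38 -45.5 0 0 0 0 1;-38 -45.5 0 0 0 0 1;-38 -45.5 0 0 0 0 1;-38 -45.5 0 0 0 0 1;-38 -45.5 0 0 0 0 1;-19 -23 0 0 0 0 1;0 0 0 0 0 -0.95 1;0 0 0 0 0 -0.95 1;0 0 0 0 0 -0.95 1;0 0 0 0 0 -0.95 1;0 0 0 0 0 -0.95 1;0 0 0 0 0 -0.95 1;0 0 0 0 0 -0.95 1;0 0 0 0 0 -0.95 1;0 0 0 0 0 0 1"
  grip_force: 50

```text
time: 3.8
ee_pos: [0.5138, -0.1749, 0.184]
eef_rot: [[1.0, 0.0, 0.0], [0.0, -1.0, 0.0], [0.0, -0.0, -1.0]]
force: [-0.5, 1.2, -0.9]
opening: 0.999
```

Request:
drive_tool:
  plan: "0 0 30 0 0 0 1;0 0 35 0 0 0 1;0 0 30 0 0 0 1;0 0 20 0 0 0 1;0 0 12 0 0 0 1;0 0 5 0 0 0 1;0 0 0 0 0 0 1;0 0 0 0 0 0 0.3;0 0 0 0 0 0 0.3;0 0 0 0 0 0 0.3;0 0 0 0 0 0 0.3;0 0 0 0 0 0 0.3;0 0 0 0 0 0 0.3;0 0 0 0 0 0 0.3"
  grip_force: 50

```text
time: 5.55
ee_pos: [0.5138, -0.1748, 0.0519]
eef_rot: [[1.0, 0.002, 0.0], [0.002, -1.0, -0.0], [0.0, 0.0, -1.0]]
force: [0.6, 0.3, -0.1]
opening: 0.333
```

Request:
drive_tool:
  plan: "0 0 0 0 0 0 0;0 0 0 0 0 0 0;0 0 0 0 0 0 0;0 0 0 0 0 0 0;0 0 -5 0 0 0 0;0 0 -15 0 0 0 0;0 0 -30 0 0 0 0;0 0 -50 0 0 0 0;0 0 -40 0 0 0 0;0 0 0 0 0 0 0"
  grip_force: 50

```text
time: 6.8
ee_pos: [0.5165, -0.1751, 0.1966]
eef_rot: [[1.0, 0.002, 0.008], [0.002, -1.0, -0.003], [0.008, 0.003, -1.0]]
force: [-0.1, 0.1, -0.7]
opening: 0.01
```

```bash
python3 - <<'E'
from h import *
p=bot.read_camera("scene");q=bot.read_camera("top")
cx,cy=map(int,pix(p,(.514,-.175,.18)));a,b=map(int,pix(q,(.514,-.175,.18)))
f=lambda I,x,y:cv2.resize(I[max(0,y-50):y+50,x-65:x+65],(520,400))
cv2.imwrite("pics/lift.png",np.hstack([f(p["frame"],cx,cy),f(q["frame"],a,b)])[:, :].copy() if 0 else cv2.resize(np.hstack([f(p["frame"],cx,cy),f(q["frame"],a,b)]),(800,308)))
s=bot.get_state();print(s["opening"],s["force"],s["moment"])
E
```

```text
0.007111744837503885 [-0.3908983   0.30869051 -0.13946311] [-0.00437621 -0.05855948 -0.00544977]
```

View pics/lift.png

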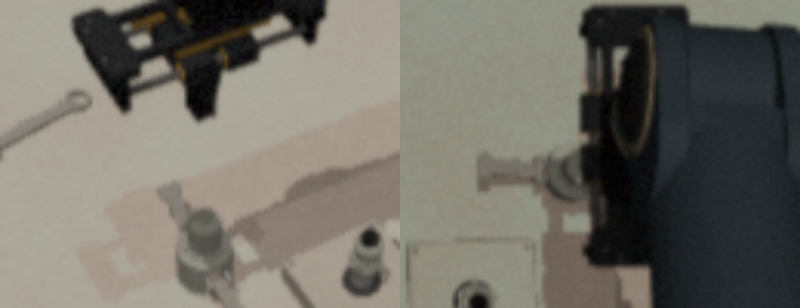

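The jaws shut to nothing and the coupling still stands, so the grasp missed or slipped. I'll measure where the coupling and fingers are now.

```bash
python3 - <<'E'
from h import *
np.set_printoptions(precision=4,suppress=True)
s=bot.get_state();print(s["time"],s["ee_pos"],s["eef_rot"])
for n in("scene","top"):
    p=bot.read_camera(n);w=pts(p)
    for l in("coupling","stub_top","cam_a_tip"):print(n,l,[(W(p,d["location"]),round(d["confidence"],2)) for d in bot.tip_of(l,p)])
    for r,c,z0,z1 in((.03,(.513,-.176),.078,.1),(.06,(.515,-.175),.19,.215),(.06,(.515,-.175),.215,.24)):
        q=w[(np.hypot(w[...,0]-c[0],w[...,1]-c[1])<r)&(w[...,2]>z0)&(w[...,2]<z1)]
        if len(q)>4:print(n,z0,len(q),q.min(0),q.max(0),np.median(q,0),cv2.minEnclosingCircle(q[:,:2].astype(np.float32)))
    for c in [(s["ee_pos"])]:print("tcp pix",pix(p,c))
    if n=="scene":
        x,y=map(int,pix(p,s["ee_pos"]));I=p["frame"].copy();I[y,x]=(0,0,255);cv2.imwrite("pics/tcp.png",cv2.resize(I[y-50:y+70,x-60:x+60],(600,600),interpolation=0))
E
```

```text
6.9 [ 0.5137 -0.1748  0.1926] [[ 1.      0.0024  0.0008]
 [ 0.0024 -1.     -0.0008]
 [ 0.0008  0.0008 -1.    ]]
scene coupling [(array([ 0.5173, -0.1773,  0.0007]), 0.94)]
scene stub_top [(array([ 0.5139, -0.1772,  0.089 ]), 0.89)]
scene cam_a_tip [(array([ 0.5143, -0.0875,  0.0287]), 0.42)]
scene 0.078 99 [ 0.4947 -0.19    0.0789] [ 0.5288 -0.1573  0.0916] [ 0.5136 -0.172   0.0873] ((0.5122343897819519, -0.1750117838382721), 0.01791117526590824)
scene 0.215 18 [ 0.5036 -0.1863  0.2306] [ 0.5218 -0.1638  0.2393] [ 0.5144 -0.1662  0.2367] ((0.5128772854804993, -0.17542198300361633), 0.013266068883240223)
tcp pix [310. 134.]
top coupling [(array([ 0.5134, -0.1766, -0.0008]), 0.83)]
top stub_top [(array([ 0.5105, -0.1764,  0.0858]), 0.6)]
top cam_a_tip [(array([ 0.5117, -0.141 ,  0.0183]), 0.73), (array([ 0.5212, -0.0876,  0.0315]), 0.63)]
top 0.078 48 [ 0.4976 -0.171   0.0819] [ 0.5291 -0.159   0.0942] [ 0.5143 -0.1655  0.0867] ((0.5133836269378662, -0.1682601273059845), 0.016064312309026718)
tcp pix [384. 211.]
```

View pics/tcp.png

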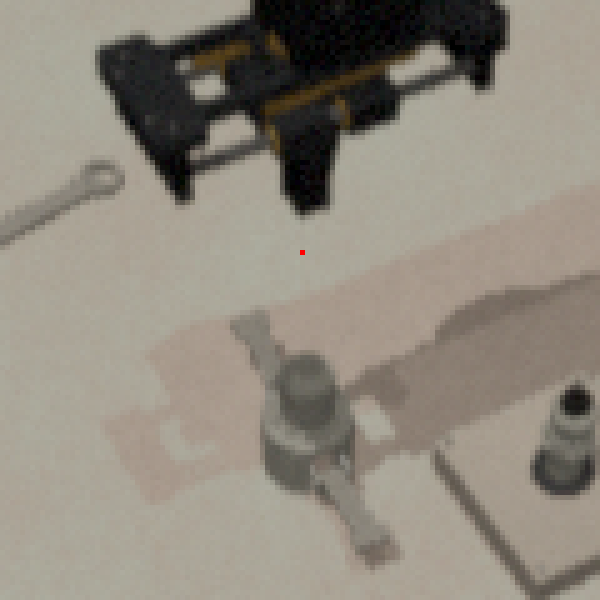

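The picture (600x600 crop) has the real fingertips at about (308,210), while the reported TCP projects to (302,252). So the tips look about 35 mm higher than reported. That explains why the jaws shut just above the stub. I'll check by gently touching the stub top with the closed fingers.

Request:
drive_tool:
  plan: "0 0 40 0 0 0 0;0 0 50 0 0 0 0;0 0 35 0 0 0 0;0 0 11 0 0 0 0;0 0 4 0 0 0 0;0 0 0 0 0 0 0"

```text
time: 8.05
ee_pos: [0.5148, -0.175, 0.053]
eef_rot: [[1.0, 0.002, 0.002], [0.002, -1.0, -0.001], [0.002, 0.001, -1.0]]
force: [-0.8, -0.5, -0.0]
opening: 0.006
```

Request:
drive_tool:
  plan: "0 0 1 0 0 0 0;0 0 1 0 0 0 0;0 0 1 0 0 0 0"

```text
time: 8.43
ee_pos: [0.514, -0.1749, 0.0493]
eef_rot: [[1.0, 0.002, 0.001], [0.002, -1.0, -0.0], [0.001, 0.0, -1.0]]
force: [0.3, 0.7, 0.1]
opening: 0.007
```

Request:
drive_tool:
  plan: "0 0 1 0 0 0 0;0 0 1 0 0 0 0;0 0 1 0 0 0 0"

```text
time: 8.8
ee_pos: [0.514, -0.1749, 0.0478]
eef_rot: [[1.0, 0.002, -0.0], [0.002, -1.0, -0.001], [-0.0, 0.001, -1.0]]
force: [-6.1, 1.3, 19.8]
opening: 0.003
```

```bash
python3 - <<'E'
from h import *
np.set_printoptions(precision=4,suppress=True)
s=bot.get_state();print(s["ee_pos"],s["force"],s["moment"])
p=bot.read_camera("scene");x,y=map(int,pix(p,s["ee_pos"]));print(pix(p,s["ee_pos"]),pix(p,(.514,-.175,.086)));cv2.imwrite("pics/touch.png",cv2.resize(p["frame"][y-70:y+30,x-50:x+50],(600,600),interpolation=0))
E
```

```text
[ 0.514  -0.1749  0.0478] [-6.0803  1.2612 19.785 ] [ 0.1812  1.216  -0.0422]
[310. 166.] [310. 159.]
```

View pics/touch.png

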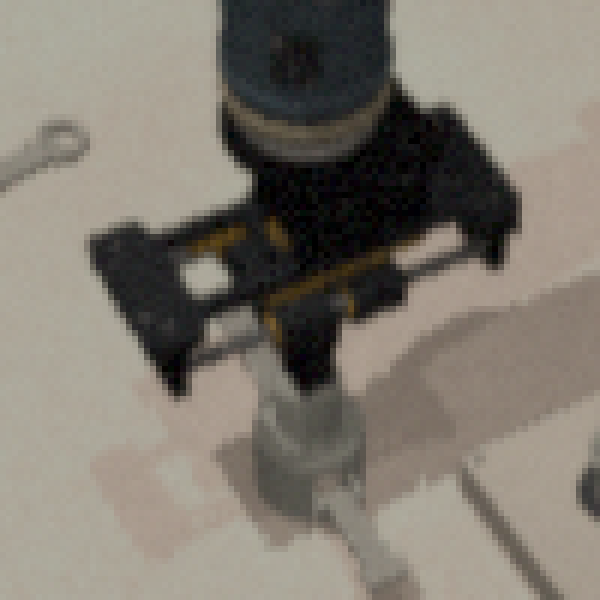

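Contact is confirmed at a reported z of about 0.0485 with the stub top at 0.086, so the real tips sit 37.5 mm higher than reported. I'll lift, open, go down to the corrected height and grip.

Request:
drive_tool:
  plan: "0 0 -4 0 0 0 0;0 0 -8 0 0 0 1;0 0 0 0 0 0 1;0 0 0 0 0 0 1;0 0 0 0 0 0 1;0 0 0 0 0 0 1;0 0 0 0 0 0 1;0 0 0 0 0 0 1;0 0 0 0 0 0 1;0 0 0 0 0 0 1"

```text
time: 10.1
ee_pos: [0.5138, -0.1748, 0.058]
eef_rot: [[1.0, 0.002, 0.0], [0.002, -1.0, -0.0], [0.0, 0.0, -1.0]]
force: [-0.3, -0.7, -0.0]
opening: 0.939
```

Request:
drive_tool:
  plan: "0 0 14 0 0 0 1;0 0 14 0 0 0 1;0 0 10 0 0 0 1;0 0 6 0 0 0 1;0 0 1 0 0 0 1;0 0 0 0 0 0 0.3;0 0 0 0 0 0 0.3;0 0 0 0 0 0 0.3;0 0 0 0 0 0 0.3;0 0 0 0 0 0 0.3;0 0 0 0 0 0 0;0 0 0 0 0 0 0;0 0 0 0 0 0 0"
  grip_force: 50

```text
time: 11.72
ee_pos: [0.5137, -0.1748, 0.013]
eef_rot: [[1.0, 0.002, -0.0], [0.002, -1.0, -0.0], [-0.0, 0.0, -1.0]]
force: [-0.8, 0.0, 0.2]
opening: 0.377
```

Request:
drive_tool:
  plan: "0 0 -5 0 0 0 0;0 0 -15 0 0 0 0;0 0 -30 0 0 0 0;0 0 -40 0 0 0 0;0 0 -40 0 0 0 0;0 0 -30 0 0 0 0;0 0 -10 0 0 0 0;0 0 0 0 0 0 0"
  grip_force: 50

```text
time: 12.72
ee_pos: [0.5135, -0.1747, 0.183]
eef_rot: [[1.0, 0.002, 0.0], [0.002, -1.0, -0.0], [0.0, 0.0, -1.0]]
force: [0.1, -0.1, -5.2]
opening: 0.38
```

Request:
drive_tool:
  plan: "3 -17 0 0 0 0 0;5 -30 0 0 0 0 0;6 -40 0 0 0 0 0;7 -45 0 0 0 0 0;7 -45 0 0 0 0 0;7 -45 0 0 0 0 0;6 -40 0 0 0 0 0;5 -30 0 0 0 0 0;4 -17 0 0 0 0 0;1 -8 0 0 0 0 0;0 0 0 0 0 0 0;0 0 0 0 0 0 0"

```text
time: 14.22
ee_pos: [0.564, 0.1406, 0.1827]
eef_rot: [[1.0, 0.0, -0.0], [0.0, -1.0, -0.001], [-0.0, 0.001, -1.0]]
force: [-0.1, -0.5, -5.3]
opening: 0.38
```

```bash
python3 - <<'E'
from h import *
np.set_printoptions(precision=4,suppress=True)
s=bot.get_state();print(s["time"],s["ee_pos"],s["force"],s["opening"])
for n in("scene","top"):
    p=bot.read_camera(n);w=pts(p)
    for l in("coupling","stub_top","collar","cam_a_tip","cam_a_pivot"):print(n,l,[(W(p,d["location"]),round(d["confidence"],2)) for d in bot.tip_of(l,p)])
    for z0,z1 in((.16,.205),(.205,.22)):
        q=w[(np.hypot(w[...,0]-.565,w[...,1]-.1425)<.034)&(w[...,2]>z0)&(w[...,2]<z1)]
        if len(q)>4:print(n,z0,len(q),q.min(0),q.max(0))
    if n=="scene":
        x,y=map(int,pix(p,(.565,.1425,.16)));cv2.imwrite("pics/over.png",cv2.resize(p["frame"][y-60:y+60,x-60:x+60],(600,600),interpolation=0));print(x,y)
E
```

```text
14.225 [0.564  0.1406 0.1827] [-0.0888 -0.5224 -5.2564] 0.38010830133145024
scene coupling [(array([0.5689, 0.1364, 0.1667]), 0.85), (array([ 0.7333,  0.1951, -0.0007]), 0.24)]
scene stub_top [(array([0.5663, 0.1408, 0.2597]), 0.72)]
scene collar [(array([0.3464, 0.1721, 0.0696]), 0.58), (array([0.564 , 0.1406, 0.0957]), 0.57)]
scene cam_a_tip [(array([0.5683, 0.231 , 0.1979]), 0.47)]
scene cam_a_pivot [(array([0.5652, 0.171 , 0.1939]), 0.86), (array([0.7306, 0.1991, 0.002 ]), 0.65)]
scene 0.16 150 [0.545  0.127  0.1696] [0.5919 0.176  0.205 ]
scene 0.205 176 [0.5386 0.1254 0.2053] [0.5914 0.1689 0.2199]
353 239
top coupling []
top stub_top [(array([0.7946, 0.0422, 0.0017]), 0.43)]
top collar [(array([0.3501, 0.1735, 0.0672]), 0.65), (array([ 0.3906, -0.0734,  0.0669]), 0.56)]
top cam_a_tip []
top cam_a_pivot [(array([0.797 , 0.0397, 0.003 ]), 0.67)]
```

View pics/over.png

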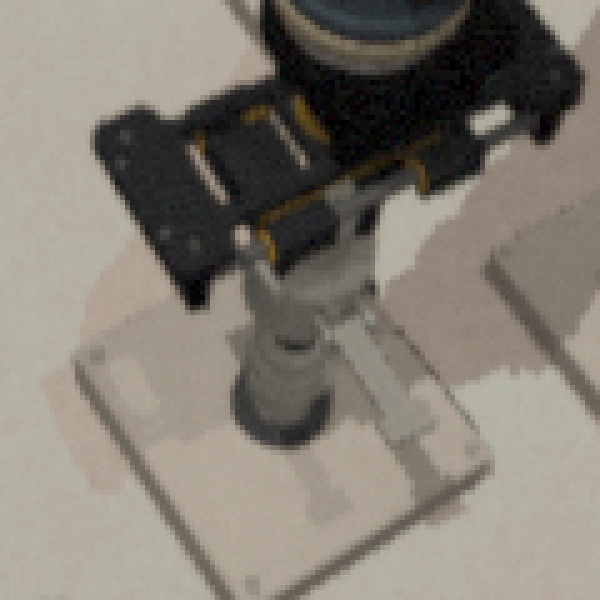

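Request:
drive_tool:
  plan: "1 -2 0 0 0 0 0;0 0 10 0 0 0 0;0 0 15 0 0 0 0;0 0 10 0 0 0 0;0 0 3 0 0 0 0;0 0 2 0 0 0 0;0 0 0 0 0 0 0"

```text
time: 15.7
ee_pos: [0.5652, 0.1444, 0.1431]
eef_rot: [[1.0, 0.002, 0.0], [0.002, -1.0, 0.0], [0.0, -0.0, -1.0]]
force: [-0.0, 0.2, -5.0]
opening: 0.379
```

Request:
drive_tool:
  plan: "0 0 1.5 0 0 0 0;0 0 1.5 0 0 0 0;0 0 0 0 0 0 0"

```text
time: 16.08
ee_pos: [0.565, 0.1443, 0.1399]
eef_rot: [[1.0, 0.002, -0.0], [0.002, -1.0, -0.0], [-0.0, 0.0, -1.0]]
force: [0.5, 0.0, -4.3]
opening: 0.376
```

Request:
drive_tool:
  plan: "0 0 1.5 0 0 0 0;0 0 1.5 0 0 0 0;0 0 0 0 0 0 0"

```text
time: 16.45
ee_pos: [0.565, 0.1441, 0.1367]
eef_rot: [[1.0, 0.002, -0.0], [0.002, -1.0, -0.0], [-0.0, 0.0, -1.0]]
force: [-0.4, 0.1, -6.4]
opening: 0.376
```

Request:
drive_tool:
  plan: "0 1.3 0 0 0 0 0;0 0 1.5 0 0 0 0;0 0 1.5 0 0 0 0;0 0 0 0 0 0 0"

```text
time: 16.95
ee_pos: [0.5649, 0.143, 0.1338]
eef_rot: [[1.0, 0.003, -0.0], [0.003, -1.0, -0.0], [-0.0, 0.0, -1.0]]
force: [-0.9, -0.0, -5.2]
opening: 0.379
```

Request:
drive_tool:
  plan: "0 0 1.5 0 0 0 0;0 0 1.5 0 0 0 0;0 0 0 0 0 0 0"

```text
time: 17.32
ee_pos: [0.5649, 0.143, 0.1308]
eef_rot: [[1.0, 0.003, -0.0], [0.003, -1.0, -0.0], [-0.0, 0.0, -1.0]]
force: [0.2, 0.3, -4.9]
opening: 0.379
```

Request:
drive_tool:
  plan: "0 0 1.5 0 0 0 0;0 0 1.5 0 0 0 0;0 0 0 0 0 0 0"

```text
time: 17.7
ee_pos: [0.5649, 0.143, 0.1278]
eef_rot: [[1.0, 0.002, -0.0], [0.002, -1.0, -0.0], [-0.0, 0.0, -1.0]]
force: [-0.7, 0.2, -5.3]
opening: 0.373
```

Request:
drive_tool:
  plan: "0 0 2 0 0 0 0;0 0 2 0 0 0 0;0 0 2 0 0 0 0;0 0 1 0 0 0 0;0 0 0 0 0 0 0"

```text
time: 18.32
ee_pos: [0.565, 0.143, 0.1208]
eef_rot: [[1.0, 0.002, -0.0], [0.002, -1.0, -0.0], [-0.0, 0.0, -1.0]]
force: [-0.8, 0.4, -4.9]
opening: 0.378
```

Request:
drive_tool:
  plan: "0 0 1 0 0 0 0;0 0 1 0 0 0 0;0 0 1 0 0 0 0;0 0 0 0 0 0 0"

```text
time: 18.82
ee_pos: [0.5651, 0.1431, 0.119]
eef_rot: [[1.0, 0.002, 0.001], [0.002, -1.0, -0.0], [0.001, 0.0, -1.0]]
force: [-3.6, -1.2, 3.9]
opening: 0.378
```

Request:
drive_tool:
  plan: "0 0 1 0 0 0 0;0 0 1 0 0 0 0;0 0 1 0 0 0 0;0 0 0 0 0 0 0"

```text
time: 19.32
ee_pos: [0.5651, 0.1431, 0.116]
eef_rot: [[1.0, 0.002, 0.001], [0.002, -1.0, -0.001], [0.001, 0.001, -1.0]]
force: [-3.9, -2.2, 5.9]
opening: 0.381
```

Request:
drive_tool:
  plan: "0 0 1 0 0 0 0;0 0 1 0 0 0 0;0 0 1 0 0 0 0;0 0 1 0 0 0 0;0 0 1 0 0 0 0;0 0 1 0 0 0 0;0 0 0 0 0 0 0"

```text
time: 20.2
ee_pos: [0.5652, 0.1431, 0.1105]
eef_rot: [[1.0, 0.002, 0.001], [0.002, -1.0, -0.001], [0.001, 0.001, -1.0]]
force: [-5.3, -1.4, 8.8]
opening: 0.378
```

Request:
drive_tool:
  plan: "0 0 1 0 0 0 0;0 0 1 0 0 0 0;0 0 0 0 0 0 0"

```text
time: 20.58
ee_pos: [0.5652, 0.1431, 0.1086]
eef_rot: [[1.0, 0.002, 0.001], [0.002, -1.0, -0.001], [0.001, 0.001, -1.0]]
force: [-4.9, -1.7, 9.5]
opening: 0.38
```

Request:
drive_tool:
  plan: "0 0 0.7 0 0 0 0;0 0 0 0 0 0 0"

```text
time: 20.82
ee_pos: [0.5652, 0.1431, 0.108]
eef_rot: [[1.0, 0.002, 0.001], [0.002, -1.0, -0.001], [0.001, 0.001, -1.0]]
force: [-6.1, -2.5, 10.0]
opening: 0.379
```

Request:
drive_tool:
  plan: "0 0 0.7 0 0 0 0;0 0 0 0 0 0 0"

```text
time: 21.08
ee_pos: [0.5652, 0.1431, 0.1074]
eef_rot: [[1.0, 0.002, 0.001], [0.002, -1.0, -0.001], [0.001, 0.001, -1.0]]
force: [-5.7, -2.8, 10.5]
opening: 0.379
```

Request:
drive_tool:
  plan: "0 0 0.6 0 0 0 0;0 0 0 0 0 0 0"

```text
time: 21.32
ee_pos: [0.5652, 0.143, 0.107]
eef_rot: [[1.0, 0.002, 0.001], [0.002, -1.0, -0.001], [0.001, 0.001, -1.0]]
force: [-5.4, -2.4, 11.5]
opening: 0.378
```

Request:
drive_tool:
  plan: "0 0 0.4 0 0 0 0;0 0 0 0 0 0 0"

```text
time: 21.58
ee_pos: [0.5652, 0.1431, 0.1069]
eef_rot: [[1.0, 0.002, 0.001], [0.002, -1.0, -0.001], [0.001, 0.001, -1.0]]
force: [-6.1, -2.8, 14.2]
opening: 0.381
```

Request:
drive_tool:
  plan: "0 0 0.4 0 0 0 0;0 0 0 0 0 0 0"

```text
time: 21.82
ee_pos: [0.5652, 0.143, 0.1069]
eef_rot: [[1.0, 0.002, 0.001], [0.002, -1.0, -0.001], [0.001, 0.001, -1.0]]
force: [-7.1, -3.5, 15.7]
opening: 0.378
```

Request:
drive_tool:
  plan: "0 0 -0.7 0 0 0 0;0 0 -0.7 0 0 0 0;0 0 0 0 0 0 0"

```text
time: 22.2
ee_pos: [0.5652, 0.1431, 0.107]
eef_rot: [[1.0, 0.002, 0.001], [0.002, -1.0, -0.001], [0.001, 0.001, -1.0]]
force: [-4.6, -1.4, 8.0]
opening: 0.38
```

Coupling is home: it stopped dead at the same height while the force kept rising. Releasing, rising, moving out beyond the +y arm and tilting the closed fingers inwards.

Request:
drive_tool:
  plan: "0 0 0 0 0 0 1;0 0 0 0 0 0 1;0 0 0 0 0 0 1;0 0 0 0 0 0 1;0 0 0 0 0 0 1;0 0 0 0 0 0 1;0 0 -15 0 0 0 1;0 0 -35 0 0 0 0;0 0 -25 0 0 0 0;0 -30 0 0 0 0 0;0 -40 0 0 0 0 0;0 -30 0 0 0 0 0;0 0 0 -1 0 0 0;0 0 0 -1 0 0 0;0 0 0 -1 0 0 0;0 0 0 0 0 0 0;0 0 0 0 0 0 0"

```text
time: 24.32
ee_pos: [0.5653, 0.2427, 0.1813]
eef_rot: [[1.0, 0.001, 0.002], [0.002, -0.866, -0.499], [0.001, 0.499, -0.866]]
force: [0.9, -1.1, 0.5]
opening: 0.017
```

```bash
python3 - <<'E'
from h import *
np.set_printoptions(precision=4,suppress=True)
s=bot.get_state();print(s["time"],s["ee_pos"],s["eef_rot"][:,2],s["joint_pos"],s["opening"])
e=np.array(s["ee_pos"]);tz=np.array(s["eef_rot"])[:,2]
for n in("scene","top"):
    p=bot.read_camera(n);w=pts(p)
    for l in("coupling","stub_top","cam_a_tip","cam_a_pivot"):print(n,l,[(W(p,d["location"]),round(d["confidence"],2)) for d in bot.tip_of(l,p)])
    for c,r,z0,z1,t in(((.565,.143),.03,.17,.195,"stub"),((.567,.228),.025,.1,.16,"arm+"),((.563,.06),.025,.1,.16,"arm-")):
        q=w[(np.hypot(w[...,0]-c[0],w[...,1]-c[1])<r)&(w[...,2]>z0)&(w[...,2]<z1)]
        if len(q)>4:print(n,t,len(q),np.median(q,0),q.min(0),q.max(0),cv2.minEnclosingCircle(q[:,:2].astype(np.float32)))
    if n=="scene":
        A=pix(p,e-.0375*tz);B=pix(p,e+[0,0,.0375]);I=p["frame"].copy();print(A,B)
        I[int(A[1]),int(A[0])]=(0,0,255);I[int(B[1]),int(B[0])]=(0,255,0)
        x,y=map(int,pix(p,(.565,.19,.17)));cv2.imwrite("pics/tilt.png",cv2.resize(I[y-60:y+60,x-60:x+60],(600,600),interpolation=0));print(x,y)
E
```

```text
24.325 [0.5653 0.2427 0.1813] [ 0.0018 -0.4992 -0.8665] [-20.8069  34.9584 -29.7986  85.3229  35.4987  89.5819 -57.9182] 0.01660457080623133
scene coupling [(array([0.5692, 0.1393, 0.0938]), 0.61), (array([0.5662, 0.2346, 0.1241]), 0.29)]
scene stub_top [(array([0.5686, 0.1447, 0.1834]), 0.74)]
scene cam_a_tip [(array([0.5654, 0.2308, 0.1216]), 0.64)]
scene cam_a_pivot [(array([0.5631, 0.175 , 0.1178]), 0.9)]
scene stub 176 [0.5648 0.1446 0.1812] [0.5482 0.125  0.1701] [0.5807 0.1597 0.1843] ((0.5637232661247253, 0.1422606259584427), 0.017552223056554794)
scene arm+ 73 [0.5678 0.2171 0.1253] [0.5567 0.2036 0.1212] [0.5786 0.2289 0.1297] ((0.568817138671875, 0.2164861410856247), 0.014934191480278969)
scene arm- 105 [0.5612 0.0639 0.1344] [0.5484 0.0506 0.1244] [0.5717 0.0846 0.1412] ((0.5604482889175415, 0.06579554826021194), 0.018881235271692276)
[384. 273.] [379. 265.]
364 254
top coupling [(array([0.5633, 0.1429, 0.0945]), 0.96)]
top stub_top [(array([0.5632, 0.1431, 0.1825]), 0.73)]
top cam_a_tip [(array([0.7954, 0.0413, 0.0011]), 0.67), (array([0.5698, 0.231 , 0.1239]), 0.59), (array([0.7314, 0.1989, 0.0004]), 0.51)]
top cam_a_pivot [(array([0.5626, 0.1753, 0.1155]), 0.67), (array([0.5615, 0.1476, 0.0975]), 0.65)]
top stub 138 [0.5649 0.1417 0.1807] [0.5487 0.1259 0.1715] [0.5809 0.1608 0.1873] ((0.5655737519264221, 0.14316710829734802), 0.01769518107175827)
top arm+ 93 [0.5693 0.2241 0.1255] [0.5576 0.2041 0.1191] [0.5812 0.2382 0.1325] ((0.5695107579231262, 0.22134685516357422), 0.019027935341000557)
top arm- 84 [0.563  0.0618 0.1356] [0.5512 0.0506 0.1249] [0.5738 0.0845 0.1415] ((0.562583863735199, 0.06609050184488297), 0.018933992832899094)
```

View pics/tilt.png

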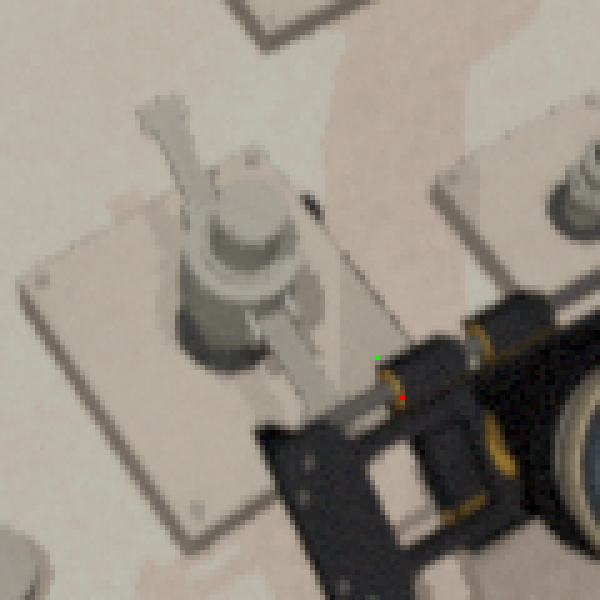

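The coupling stands upright and home (stub top near z 0.181, crop (250,215)). Body parts hide the fingertips on this side. The camera will see them on the -y side, so I'll do that arm first.

Request:
drive_tool:
  plan: "0 0 0 1 0 0 0;0 0 0 1 0 0 0;0 0 0 1 0 0 0;0 30 0 0 0 0 0;0 50 0 0 0 0 0;0 55 0 0 0 0 0;0 45 0 0 0 0 0;0 25 0 0 0 0 0;0 0 0 1 0 0 0;0 0 0 1 0 0 0;0 0 0 1 0 0 0;0 0 0 0 0 0 0;0 0 0 0 0 0 0"

```text
time: 26.45
ee_pos: [0.5652, 0.0384, 0.1807]
eef_rot: [[1.0, 0.002, -0.001], [0.003, -0.866, 0.5], [-0.0, -0.5, -0.866]]
force: [0.6, -0.1, -0.2]
opening: 0.004
```

```bash
python3 - <<'E'
from h import *
np.set_printoptions(precision=4,suppress=True)
s=bot.get_state();print(s["time"],s["ee_pos"],s["eef_rot"][:,2],s["joint_pos"],s["force"],s["moment"])
e=np.array(s["ee_pos"]);tz=np.array(s["eef_rot"])[:,2]
p=bot.read_camera("scene");w=pts(p)
A=pix(p,e-.0375*tz);B=pix(p,e+[0,0,.0375]);I=p["frame"].copy();print(A,B)
I[int(A[1]),int(A[0])]=(0,0,255);I[int(B[1]),int(B[0])]=(0,255,0)
x,y=map(int,pix(p,(.565,.08,.18)));cv2.imwrite("pics/tilt2.png",cv2.resize(I[y-60:y+60,x-60:x+60],(600,600),interpolation=0));print(x,y)
np.save("w.npy",w)
E
```

```text
26.45 [0.5652 0.0384 0.1807] [-0.0015  0.4997 -0.8662] [ 44.1433  28.213  -46.6599 102.0203 -11.5376  58.9302   7.2148] [ 0.6392 -0.0839 -0.1796] [-0.5406 -0.1015 -0.0335]
[328. 189.] [332. 194.]
340 215
```

View pics/tilt2.png

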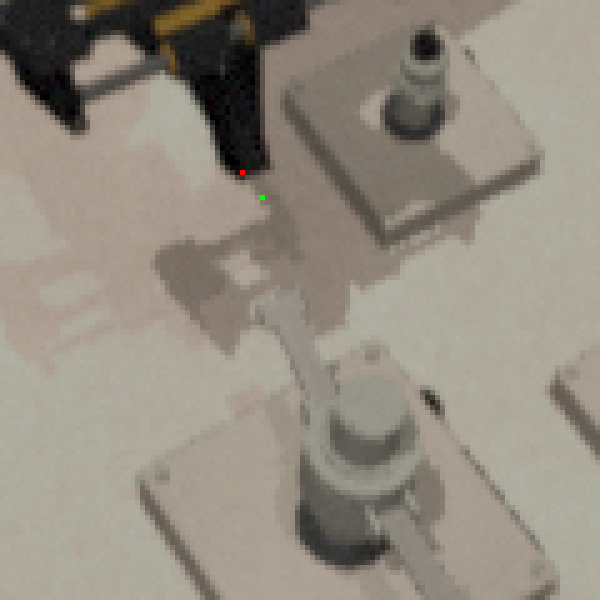

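The red mark, 37.5 mm back along the tool axis, sits exactly on the fingertip at (242,173), so the offset is along the tool axis. Approaching the -y arm from above, then pushing it down along its arc.

Request:
drive_tool:
  plan: "-1 -3 22 0 0 0 0;-1 -4 30 0 0 0 0;0 -3 22 0 0 0 0;0 -1 10 0 0 0 0;0 0 0 0 0 0 0;0 1.5 2.5 0 0 0 0;0 1.5 2.5 0 0 0 0;0 0 0 0 0 0 0"

```text
time: 27.5
ee_pos: [0.5633, 0.0889, 0.1074]
eef_rot: [[1.0, 0.001, -0.001], [0.002, -0.866, 0.5], [0.0, -0.5, -0.866]]
force: [-0.1, 0.2, 0.2]
opening: 0.001
```

Request:
drive_tool:
  plan: "0 3 3 0 0 0 0;0 3 3 0 0 0 0;0 3 3 0 0 0 0;0 3 3 0 0 0 0;0 0 0 0 0 0 0"

```text
time: 28.12
ee_pos: [0.5632, 0.0851, 0.0907]
eef_rot: [[1.0, 0.002, -0.001], [0.002, -0.866, 0.5], [-0.0, -0.5, -0.866]]
force: [-0.1, -1.0, 2.6]
opening: 0.005
```

Request:
drive_tool:
  plan: "0 2.2 3.8 0 0 0 0;0 2.2 3.8 0 0 0 0;0 2.2 3.8 0 0 0 0;0 2.6 3.6 0 0 0 0;0 2.6 3.6 0 0 0 0;0 2.6 3.6 0 0 0 0;0 2.6 3.6 0 0 0 0;0 0 0 0 0 0 0"

```text
time: 29.12
ee_pos: [0.5628, 0.083, 0.0596]
eef_rot: [[1.0, 0.002, -0.002], [0.002, -0.866, 0.5], [-0.001, -0.5, -0.866]]
force: [0.4, 0.6, 2.5]
opening: 0.004
```

Request:
drive_tool:
  plan: "0 1.7 4.2 0 0 0 0;0 1.7 4.2 0 0 0 0;0 1.7 4.2 0 0 0 0;0 -0.3 4.2 0 0 0 0;0 -0.3 4.2 0 0 0 0;0 -0.3 4.2 0 0 0 0;0 0 0 0 0 0 0"

```text
time: 30.0
ee_pos: [0.5632, 0.0922, 0.0359]
eef_rot: [[1.0, 0.002, -0.001], [0.002, -0.866, 0.5], [0.0, -0.5, -0.866]]
force: [0.6, -0.5, 1.6]
opening: 0.006
```

Request:
drive_tool:
  plan: "0 -2.5 3.7 0 0 0 0;0 -2.5 3.7 0 0 0 0;0 -2.5 3.7 0 0 0 0;0 -2.3 2 0 0 0 0;0 -2.3 2 0 0 0 0;0 0 0 0 0 0 0"

```text
time: 30.75
ee_pos: [0.563, 0.1103, 0.0291]
eef_rot: [[1.0, 0.002, -0.001], [0.003, -0.866, 0.5], [-0.0, -0.5, -0.866]]
force: [0.7, -3.8, 1.2]
opening: 0.002
```

Request:
drive_tool:
  plan: "0 -1.7 1 0 0 0 0;0 -0.9 0.5 0 0 0 0;0 0 0 0 0 0 0"

```text
time: 31.12
ee_pos: [0.5632, 0.1133, 0.0294]
eef_rot: [[1.0, 0.002, -0.001], [0.002, -0.866, 0.5], [0.0, -0.5, -0.866]]
force: [1.0, -3.5, 2.0]
opening: 0.004
```

Request:
drive_tool:
  plan: "0 -0.9 0.5 0 0 0 0;0 -0.9 0.5 0 0 0 0;0 0 0 0 0 0 0"

```text
time: 31.5
ee_pos: [0.5633, 0.1153, 0.0294]
eef_rot: [[1.0, 0.002, -0.001], [0.002, -0.866, 0.5], [0.0, -0.5, -0.866]]
force: [1.9, -4.1, 0.7]
opening: 0.001
```

Request:
drive_tool:
  plan: "0 -0.7 0.4 0 0 0 0;0 0 0 0 0 0 0"

```text
time: 31.75
ee_pos: [0.5633, 0.1161, 0.0294]
eef_rot: [[1.0, 0.002, -0.001], [0.002, -0.866, 0.5], [0.0, -0.5, -0.866]]
force: [1.1, -3.3, -0.6]
opening: 0.004
```

Request:
drive_tool:
  plan: "0 -0.5 0.3 0 0 0 0;0 0 0 0 0 0 0"

```text
time: 32.0
ee_pos: [0.5632, 0.1167, 0.0293]
eef_rot: [[1.0, 0.002, -0.001], [0.002, -0.866, 0.5], [0.0, -0.5, -0.866]]
force: [1.3, -4.2, 0.3]
opening: 0.004
```

Request:
drive_tool:
  plan: "0 -0.5 0.3 0 0 0 0;0 0 0 0 0 0 0"

```text
time: 32.25
ee_pos: [0.5632, 0.1172, 0.0293]
eef_rot: [[1.0, 0.002, -0.001], [0.002, -0.866, 0.5], [0.0, -0.5, -0.866]]
force: [1.2, -3.8, -0.4]
opening: 0.001
```

Request:
drive_tool:
  plan: "0 -0.5 0.3 0 0 0 0;0 0 0 0 0 0 0"

```text
time: 32.5
ee_pos: [0.5632, 0.1176, 0.0292]
eef_rot: [[1.0, 0.002, -0.001], [0.002, -0.866, 0.5], [0.0, -0.5, -0.866]]
force: [2.3, -3.9, 0.3]
opening: 0.005
```

Request:
drive_tool:
  plan: "0 -0.5 0.3 0 0 0 0;0 0 0 0 0 0 0"

```text
time: 32.75
ee_pos: [0.5632, 0.1179, 0.029]
eef_rot: [[1.0, 0.002, -0.001], [0.002, -0.866, 0.499], [0.0, -0.499, -0.866]]
force: [2.3, -5.6, -0.4]
opening: 0.007
```

Request:
drive_tool:
  plan: "0 -0.3 0.2 0 0 0 0;0 0 0 0 0 0 0"

```text
time: 33.0
ee_pos: [0.5632, 0.1181, 0.0289]
eef_rot: [[1.0, 0.002, -0.001], [0.002, -0.866, 0.499], [0.0, -0.499, -0.866]]
force: [1.7, -6.1, -1.5]
opening: 0.007
```

Request:
drive_tool:
  plan: "0 -0.3 0.2 0 0 0 0;0 0 0 0 0 0 0"

```text
time: 33.25
ee_pos: [0.5632, 0.1183, 0.0288]
eef_rot: [[1.0, 0.002, -0.001], [0.002, -0.867, 0.499], [0.0, -0.499, -0.867]]
force: [2.5, -5.6, -0.1]
opening: 0.004
```

Request:
drive_tool:
  plan: "0 -0.3 0.2 0 0 0 0;0 0 0 0 0 0 0"

```text
time: 33.5
ee_pos: [0.5632, 0.1185, 0.0287]
eef_rot: [[1.0, 0.002, -0.001], [0.002, -0.867, 0.499], [0.0, -0.499, -0.867]]
force: [2.1, -6.4, -0.8]
opening: 0.003
```

Request:
drive_tool:
  plan: "0 -0.3 0.2 0 0 0 0;0 0 0 0 0 0 0"

```text
time: 33.75
ee_pos: [0.5632, 0.1187, 0.0286]
eef_rot: [[1.0, 0.001, -0.001], [0.002, -0.867, 0.499], [0.0, -0.499, -0.867]]
force: [1.5, -5.9, -1.4]
opening: 0.003
```

Request:
drive_tool:
  plan: "0 1.7 -1 0 0 0 0;0 5 -5 0 0 0 0;0 15 -15 0 0 0 0;0 10 -40 0 0 0 0;0 0 -50 0 0 0 0;0 0 -30 0 0 0 0;0 0 0 0 0 0 0"

```text
time: 34.62
ee_pos: [0.5646, 0.0198, 0.1373]
eef_rot: [[1.0, 0.001, 0.003], [-0.0, -0.867, 0.499], [0.003, -0.499, -0.867]]
force: [-0.0, 0.2, -0.1]
opening: 0.004
```

```bash
cat > chk.py <<'E'
from h import *
np.set_printoptions(precision=4,suppress=True)
s=bot.get_state();print(s["time"],s["ee_pos"],s["force"])
ims=[]
for n in("scene","top"):
    p=bot.read_camera(n);w=pts(p)
    for l in("stub_top","cam_a_tip","cam_b_tip","cam_a_pivot"):print(n,l,[(W(p,d["location"]),round(d["confidence"],2)) for d in bot.tip_of(l,p)])
    for c,r,z0,z1,t in(((.565,.143),.03,.17,.195,"stub"),((.567,.193),.05,.05,.135,"arm+"),((.563,.093),.05,.05,.135,"arm-")):
        q=w[(np.hypot(w[...,0]-c[0],w[...,1]-c[1])<r)&(w[...,2]>z0)&(w[...,2]<z1)]
        if t!="stub":q=q[abs(q[:,1]-.143)>.033]
        if len(q)>4:print(n,t,len(q),np.median(q,0),q.min(0),q.max(0),cv2.minEnclosingCircle(q[:,:2].astype(np.float32)))
    x,y=map(int,pix(p,(.565,.143,.12)));ims.append(cv2.resize(p["frame"][y-40:y+40,x-40:x+40],(400,400),interpolation=0))
import sys;cv2.imwrite(f"pics/{sys.argv[1]}.png",np.hstack(ims))
E
python3 chk.py b
```

```text
34.625 [0.5646 0.0198 0.1373] [-0.0224  0.174  -0.1377]
scene stub_top [(array([0.5682, 0.1471, 0.1809]), 0.57)]
scene cam_a_tip [(array([0.5718, 0.2358, 0.1226]), 0.44), (array([0.5661, 0.1437, 0.1796]), 0.22)]
scene cam_b_tip []
scene cam_a_pivot [(array([0.564 , 0.1765, 0.113 ]), 0.63), (array([0.5704, 0.1396, 0.0937]), 0.4)]
scene stub 175 [0.5657 0.1459 0.1809] [0.5485 0.1253 0.1705] [0.5818 0.1605 0.1853] ((0.5645899772644043, 0.14315882325172424), 0.018008170649409294)
scene arm+ 210 [0.5688 0.2084 0.1243] [0.5532 0.1762 0.1   ] [0.582  0.2392 0.1317] ((0.5683532953262329, 0.2070106863975525), 0.033446576446294785)
scene arm- 14 [0.5726 0.1078 0.1225] [0.5618 0.1035 0.1102] [0.577  0.1095 0.1263] ((0.569657027721405, 0.10603677481412888), 0.007850313559174538)
top stub_top [(array([0.562 , 0.1423, 0.1822]), 0.56)]
top cam_a_tip [(array([0.5746, 0.2317, 0.122 ]), 0.65)]
top cam_b_tip [(array([ 0.7276,  0.1974, -0.0002]), 0.48), (array([0.5658, 0.109 , 0.0617]), 0.37)]
top cam_a_pivot [(array([0.5678, 0.1776, 0.1148]), 0.85)]
top stub 137 [0.5646 0.144  0.181 ] [0.5488 0.1279 0.1735] [0.5811 0.1606 0.1871] ((0.566109836101532, 0.14391683042049408), 0.017578642815351486)
top arm+ 156 [0.5699 0.2073 0.124 ] [0.5535 0.1763 0.1156] [0.5833 0.2381 0.1312] ((0.5683557987213135, 0.20718351006507874), 0.03377489745616913)
top arm- 39 [0.5637 0.107  0.1192] [0.5508 0.104  0.0566] [0.5755 0.11   0.1283] ((0.5629004240036011, 0.10697802901268005), 0.012565777637064457)
```

View pics/b.png

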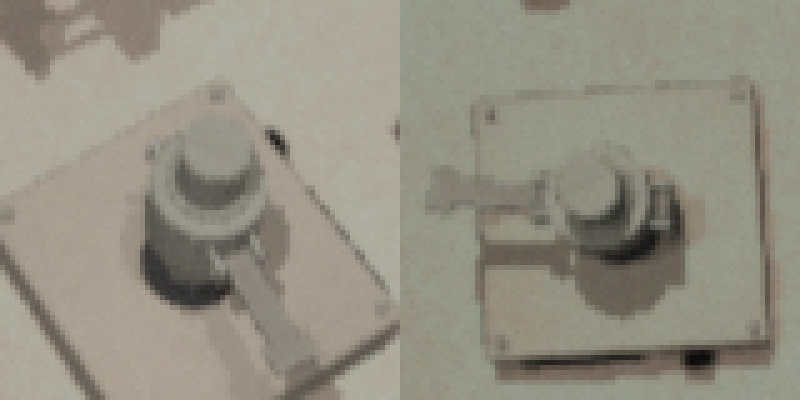

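Arm b hangs straight down (tip y 0.109, right under its pivot) and the stub is still upright at z 0.181. Arm a at left in the top view, around (470,190), is still up. Crossing over to it.

Request:
drive_tool:
  plan: "0 -12 -20 0 0 0 0;0 -11 -20 0 0 0 0;0 0 0 -1 0 0 0;0 0 0 -1 0 0 0;0 0 0 -1 0 0 0;1 -30 0 0 0 0 0;1 -50 0 0 0 0 0;1 -58 0 0 0 0 0;1 -50 0 0 0 0 0;0 -35 0 0 0 0 0;0 0 0 -1 0 0 0;0 0 0 -1 0 0 0;0 0 0 -1 0 0 0;0 0 0 0 0 0 0;0 0 0 0 0 0 0"

```text
time: 37.0
ee_pos: [0.567, 0.2444, 0.1814]
eef_rot: [[1.0, 0.002, 0.001], [0.002, -0.866, -0.5], [-0.0, 0.5, -0.866]]
force: [0.5, 0.0, -0.6]
opening: 0.003
```

Request:
drive_tool:
  plan: "1 0 22 0 0 0 0;1 0 32 0 0 0 0;0 0 24 0 0 0 0;0 0 10 0 0 0 0;0 0 0 0 0 0 0;0 -1.5 2.6 0 0 0 0;0 -1.5 2.6 0 0 0 0;0 0 0 0 0 0 0"

```text
time: 38.0
ee_pos: [0.5688, 0.2013, 0.0993]
eef_rot: [[1.0, 0.003, 0.002], [0.003, -0.866, -0.5], [-0.0, 0.5, -0.866]]
force: [-0.3, 1.1, 0.5]
opening: 0.005
```

Request:
drive_tool:
  plan: "0 -2.3 3.9 0 0 0 0;0 -2.3 3.9 0 0 0 0;0 -2.2 3.8 0 0 0 0;0 -2.2 3.8 0 0 0 0;0 -2.2 3.8 0 0 0 0;0 0 0 0 0 0 0"

```text
time: 38.75
ee_pos: [0.5687, 0.2006, 0.0766]
eef_rot: [[1.0, 0.003, 0.001], [0.002, -0.866, -0.501], [-0.001, 0.501, -0.866]]
force: [0.9, 2.2, 2.1]
opening: 0.005
```

Request:
drive_tool:
  plan: "0 -2.6 3.6 0 0 0 0;0 -2.6 3.6 0 0 0 0;0 -2.6 3.6 0 0 0 0;0 -2.6 3.6 0 0 0 0;0 -1.7 4.2 0 0 0 0;0 -1.7 4.2 0 0 0 0;0 -1.7 4.2 0 0 0 0;0 0 0 0 0 0 0"

```text
time: 39.75
ee_pos: [0.5687, 0.2012, 0.0454]
eef_rot: [[1.0, 0.003, 0.001], [0.003, -0.866, -0.499], [-0.0, 0.499, -0.866]]
force: [0.2, 1.2, 1.5]
opening: 0.005
```

Request:
drive_tool:
  plan: "0 0.3 4.2 0 0 0 0;0 0.3 4.2 0 0 0 0;0 0.3 4.2 0 0 0 0;0 2.5 3.7 0 0 0 0;0 2.5 3.7 0 0 0 0;0 2.5 3.7 0 0 0 0;0 0 0 0 0 0 0"

```text
time: 40.62
ee_pos: [0.5686, 0.1812, 0.0295]
eef_rot: [[1.0, 0.002, 0.0], [0.002, -0.866, -0.5], [-0.001, 0.5, -0.866]]
force: [-1.2, 1.6, 3.3]
opening: 0.008
```

Request:
drive_tool:
  plan: "0 2.3 2 0 0 0 0;0 2.3 1.5 0 0 0 0;0 1.7 1 0 0 0 0;0 0.9 0.5 0 0 0 0;0 0 0 0 0 0 0"

```text
time: 41.25
ee_pos: [0.5692, 0.1731, 0.0288]
eef_rot: [[1.0, 0.002, 0.002], [0.003, -0.866, -0.5], [0.0, 0.5, -0.866]]
force: [0.7, 4.3, 0.3]
opening: 0.001
```

Request:
drive_tool:
  plan: "0 0.9 0.5 0 0 0 0;0 0.9 0.5 0 0 0 0;0 0 0 0 0 0 0"

```text
time: 41.62
ee_pos: [0.569, 0.1709, 0.0288]
eef_rot: [[1.0, 0.002, 0.001], [0.002, -0.866, -0.5], [-0.0, 0.5, -0.866]]
force: [-0.2, 4.1, -0.5]
opening: 0.004
```

Request:
drive_tool:
  plan: "0 0.7 0.4 0 0 0 0;0 0 0 0 0 0 0"

```text
time: 41.88
ee_pos: [0.5689, 0.1701, 0.0288]
eef_rot: [[1.0, 0.002, 0.001], [0.002, -0.866, -0.5], [-0.0, 0.5, -0.866]]
force: [0.5, 3.7, -1.3]
opening: 0.005
```

Request:
drive_tool:
  plan: "0 0.5 0.3 0 0 0 0;0 0 0 0 0 0 0"

```text
time: 42.12
ee_pos: [0.5689, 0.1695, 0.0288]
eef_rot: [[1.0, 0.002, 0.001], [0.002, -0.866, -0.5], [-0.0, 0.5, -0.866]]
force: [0.2, 3.7, -2.4]
opening: 0.007
```

Request:
drive_tool:
  plan: "0 0.4 0.2 0 0 0 0;0 0 0 0 0 0 0"

```text
time: 42.38
ee_pos: [0.5689, 0.1691, 0.0289]
eef_rot: [[1.0, 0.002, 0.001], [0.002, -0.866, -0.5], [-0.0, 0.5, -0.866]]
force: [-0.7, 4.3, -3.3]
opening: 0.005
```

Request:
drive_tool:
  plan: "0 0.5 0.3 0 0 0 0;0 0 0 0 0 0 0"

```text
time: 42.62
ee_pos: [0.569, 0.1686, 0.0289]
eef_rot: [[1.0, 0.002, 0.001], [0.002, -0.866, -0.5], [0.0, 0.5, -0.866]]
force: [-0.2, 4.5, -2.8]
opening: 0.007
```

Request:
drive_tool:
  plan: "0 0.4 0.2 0 0 0 0;0 0 0 0 0 0 0"

```text
time: 42.88
ee_pos: [0.569, 0.1684, 0.0289]
eef_rot: [[1.0, 0.002, 0.001], [0.003, -0.866, -0.499], [0.0, 0.499, -0.866]]
force: [-0.5, 4.7, -4.0]
opening: 0.01
```

Request:
drive_tool:
  plan: "0 0.4 0.2 0 0 0 0;0 0 0 0 0 0 0"

```text
time: 43.12
ee_pos: [0.569, 0.1684, 0.0289]
eef_rot: [[1.0, 0.002, 0.002], [0.003, -0.867, -0.499], [0.0, 0.499, -0.867]]
force: [0.1, 5.2, -4.0]
opening: 0.006
```

Request:
drive_tool:
  plan: "0 0.4 0.2 0 0 0 0;0 0 0 0 0 0 0"

```text
time: 43.38
ee_pos: [0.569, 0.1683, 0.0289]
eef_rot: [[1.0, 0.003, 0.002], [0.003, -0.867, -0.498], [0.0, 0.498, -0.867]]
force: [-0.3, 5.4, -4.2]
opening: 0.008
```

Request:
drive_tool:
  plan: "0 -1 -0.5 0 0 0 0;0 -2 -1 0 0 0 0;0 -8 -6 0 0 0 0;0 -15 -15 0 0 0 0;0 -15 -30 0 0 0 0;0 0 -50 0 0 0 0;0 0 -40 0 0 0 0;0 0 -20 0 0 0 0;0 0 0 0 0 0 0"

```text
time: 44.5
ee_pos: [0.5687, 0.2853, 0.1502]
eef_rot: [[1.0, 0.002, 0.003], [0.004, -0.867, -0.499], [0.001, 0.499, -0.867]]
force: [0.3, -0.4, -0.7]
opening: 0.007
```

```bash
python3 chk.py a
```

```text
44.5 [0.5687 0.2853 0.1502] [ 0.2621 -0.3861 -0.72  ]
scene stub_top [(array([0.5687, 0.1431, 0.1836]), 0.8)]
scene cam_a_tip [(array([0.5665, 0.1734, 0.0618]), 0.46)]
scene cam_b_tip []
scene cam_a_pivot [(array([0.566 , 0.1741, 0.1166]), 0.77)]
scene stub 176 [0.5654 0.1429 0.181 ] [0.5477 0.1235 0.17  ] [0.5809 0.1578 0.1844] ((0.5652344226837158, 0.1410871148109436), 0.017906341701745987)
scene arm+ 76 [0.5671 0.178  0.0977] [0.5559 0.1761 0.0558] [0.5798 0.1813 0.1264] ((0.567863404750824, 0.1782856285572052), 0.012224327772855759)
scene arm- 11 [0.5715 0.1045 0.1208] [0.5611 0.1006 0.1164] [0.5752 0.1072 0.1257] ((0.5681909322738647, 0.10351897776126862), 0.007489155046641827)
top stub_top [(array([0.5625, 0.1394, 0.1811]), 0.75)]
top cam_a_tip []
top cam_b_tip [(array([0.5588, 0.1062, 0.0626]), 0.43)]
top cam_a_pivot [(array([0.5662, 0.1743, 0.1125]), 0.84)]
top stub 136 [0.5647 0.1412 0.1811] [0.549  0.1254 0.1756] [0.5811 0.1581 0.1864] ((0.5658073425292969, 0.14114497601985931), 0.0176656823605299)
top arm+ 17 [0.565  0.1774 0.1205] [0.5567 0.1764 0.0657] [0.5811 0.1803 0.1267] ((0.5689010620117188, 0.17718762159347534), 0.012268510647118092)
top arm- 47 [0.5618 0.1047 0.1198] [0.5481 0.1014 0.0593] [0.5763 0.11   0.1267] ((0.5622445344924927, 0.10743463039398193), 0.014205273240804672)
```

View pics/a.png

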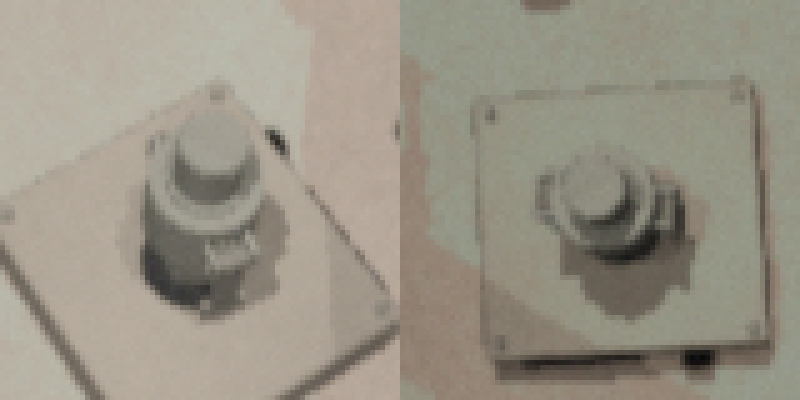

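```bash
python3 - <<'E'
from h import *
np.set_printoptions(precision=4,suppress=True)
D={"scene":[],"top":[]}
for i in range(5):
    for n in D:D[n].append(pts(bot.read_camera(n)))
for n in D:
    w=np.nanmedian(D[n],0)
    for t,y0,y1 in(("a",.172,.195),("b",.09,.1105)):
        q=w[(abs(w[...,0]-.565)<.012)&(w[...,1]>y0)&(w[...,1]<y1)&(w[...,2]>.048)&(w[...,2]<.135)]
        print(n,t,len(q));q=q[np.argsort(q[:,2])]
        for z in np.arange(.045,.135,.01):
            k=q[(q[:,2]>=z)&(q[:,2]<z+.01)]
            if len(k):print("  z%.3f n%d y %.4f %.4f %.4f"%(z,len(k),k[:,1].min(),np.median(k[:,1]),k[:,1].max()))
E
```

```text
scene a 87
  z0.055 n9 y 0.1772 0.1778 0.1792
  z0.065 n13 y 0.1724 0.1778 0.1789
  z0.075 n9 y 0.1752 0.1779 0.1789
  z0.085 n10 y 0.1729 0.1778 0.1786
  z0.095 n7 y 0.1766 0.1777 0.1788
  z0.105 n7 y 0.1772 0.1784 0.1806
  z0.115 n26 y 0.1729 0.1771 0.1808
  z0.125 n6 y 0.1735 0.1768 0.1809
scene b 11
  z0.115 n9 y 0.1024 0.1044 0.1072
  z0.125 n2 y 0.1009 0.1038 0.1067
top a 23
  z0.055 n1 y 0.1771 0.1771 0.1771
  z0.065 n1 y 0.1788 0.1788 0.1788
  z0.115 n17 y 0.1740 0.1769 0.1804
  z0.125 n4 y 0.1735 0.1763 0.1790
top b 39
  z0.055 n3 y 0.1035 0.1036 0.1040
  z0.065 n4 y 0.1030 0.1046 0.1087
  z0.075 n1 y 0.1049 0.1049 0.1049
  z0.085 n3 y 0.1038 0.1041 0.1044
  z0.095 n1 y 0.1034 0.1034 0.1034
  z0.115 n25 y 0.1018 0.1070 0.1102
  z0.125 n2 y 0.1012 0.1054 0.1095
```

Both arms hang vertical: the outer faces keep the same y along their length, within about 1 mm. The robot is clear, so I'm handing in.

```bash
python3 - <<'E'
from h import *
p=bot.read_camera("top")
for l in("spray","bin","wrench","weight"):print(l,[W(p,d["location"]).round(3) for d in bot.tip_of(l,p)][:1])
print(bot.get_state()["time"],bot.sign_off())
E
```

```text
spray [array([0.794, 0.041, 0.004])]
bin [array([0.524, 0.459, 0.005])]
wrench [array([ 0.595, -0.444,  0.001])]
weight [array([ 0.729,  0.202, -0.003])]
the job is handed in; nothing more can be done
45.75 None
```

I put the coupling on the largest tester, pushed it fully home and swung both cam arms down to hang vertical. The job was handed in at 45.75 s with the gripper clear; `sign_off` gave no verdict.

**First grasp missed:** the real fingertips sit about 37.5 mm behind the reported TCP, along the tool axis. I confirmed this by touching the stub top, with about 20 N on the loose coupling, and in a picture, then corrected for it.

**Coupling:** it stopped dead on the collar. The highest force I read was about 16 N at the wrist, or about 21 N on the tester with the coupling's weight. The stub top measured z = 0.181 m (0.180 expected) and the coupling looked upright.

**Arms:** I swung cam_b (the -y side) first, then cam_a, with up to about 7 N at the finger against the stops.
- **cam_a:** it came to a clear stop. Its outer face stays at y = 0.178 m along its whole length.
- **cam_b:** its stop was less distinct, because the coupling was shifting within its clearance. Its outer face stays at y = 0.104 m within about 1 mm, from few depth points because it is mostly hidden.

**Disagreements:** the coupling ended about 2 mm towards -y from where it was set, roughly what the bore clearance allows. The spray bottle, bin, wrench and weight measured within 5 mm of their first positions, which is about the measuring error.

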